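# Lean the cheese to the inspection lamp, pin and clamp the stand

### The arm

A 6-joint arm with a two-finger parallel gripper is mounted at the origin on the work surface. World frame = base frame: x ahead of the robot, y to its left, z up, the work surface at z = 0. Lengths are in mm, angles in degrees, forces in N, time in s.
With the tool pointing down it reaches from about 300 to 850 mm from the base axis. Payload 4.2 kg.
Tool frame: the origin (TCP) lies on the centre line of the jaws, within the pads' length; the fingertips stand 14 mm ahead of it and the grasp point (between the pads) lies 5 mm behind it; x points along the fingers, y is the direction in which the jaws open and shut, and the axes are right-handed (so a half turn about x gives the same grasp; the last joint's range is limited). The gripper opens to 91 mm and grips with 3 to 60 N. Pads are 32 mm wide; open, the fingers measure 118 mm over their backs; the gripper's body (76 mm by 178 mm) begins 60 mm behind the grasp point.
Start: joints at [66.291, 18.312, 89.639, -0, 72.044, -1.146], TCP at [220.632, 531.005, 205.176] pointing down, gripper open.
Joint ranges: [-177.97, 177.97], [-48.28, 115.42], [12.27, 149.76], [-77.06, 257.06], [2.81, 150.46], [-146.56, 146.56]. Speed limits (degrees/s): [147.25, 147.25, 180, 180, 180, 180].

### API

Orientations are given as [roll, pitch, yaw] about the fixed x, y, z axes, in that order (R = Rz(yaw) Ry(pitch) Rx(roll)).
In Python, from workcell import readout, optics, env gives the robot as it stands.
- The arm moves only by the shell command python3 -m creep 'ROWS' [OPENING] [FORCE]. ROWS is JSON, a list of rows, each an object with "translation": the shift along the world's x, y, z in cm, a list of three; "delta_rot": the turn, a rotation vector about the world's x, y, z in rad, a list of three. In form: [{"translation": [dx, dy, dz], "delta_rot": [rx, ry, rz]}, ...]. A call has 1 to 5 rows; each row shifts and turns the commanded pose from where the row before left it; what a row does not reach is not made up. A row lasts 1/12 s, in which the tool goes at most 41.7 mm and 7.16 degrees, less where a joint would pass 70% of its speed; a pose out of reach is approached as far as the arm can. A call with a gripper value outside its range is refused whole. OPENING is the gripper's target within -1 to 1 (fully open at 1, half-way at 0, shut at -1), set as the call begins (- or left out, the last holds). The fingers move at their own pace and stop on an object; FORCE is the grip in N (left out, the last holds). Time passes only in rows, so rows that do not move let the fingers close. It gives the time, the measured TCP pose, the force and the opening at its end, in the units of the state.
- readout.state(): the state, without advancing time (a new reading comes with each control period).
- optics.grab_frame(name): name is "side" or "top"; returns (picture, depth): 480x640x3 uint8, red, green, blue; 480x640 float32, mm along the optical axis (not along the pixel's ray), 0 where there is no reading.
- optics.camera_params(name): a dict with "mtx" (3x3 intrinsics, pixels), "R" (3x3) and "t" (3): a world point X has camera coordinates R X + t. Camera axes: x right, y down, z forward; pixel columns grow to the right and rows downward; lengths in mm; the calibration is good to about 2 mm. A picture is of the moment at which its call begins. camera_params takes no time and is no camera call.
- env.job_done(): hands the job in, once; it reports no verdict.
The state is a dict: "time_s": time; "qpos": joint angles; "qvel": joint speeds; "effort": joint torques, N m; "ee_pos": TCP position; "ee_rot": TCP orientation; "force": force on the tool from outside, world axes, zero at the start; "torque": the same for the moment, N m; "gripper_width": finger opening in mm.
Only numpy, scipy, OpenCV 4.12 (cv2) and the standard library are available. Lean on these libraries where they do the work, as an engineer would, in place of code of your own. Each camera call takes 0.05 s, during which the arm holds its last target.

### The job

The small cheese sits on the level tilting stand: pull up the stand's locking pin, swing the tray by its hoop handle so that the cheese leans towards the lamp, as far as the side notch, and push the pin fully home in that notch. Then clamp the stand by flipping its cam lever all the way down. Keep the cheese in its tray and leave the lamp, jar, brush, board and spare cheese alone.

Things in the scene. Friction and masses are not known exactly. Their poses are not given: they have to be found in the camera images.
- stand: Steel tilting stand fixed to the table, base 285 x 140 x 12 mm; origin on the table under the middle of the tilting axis. x is that axis, 115 mm up, pointing away from the robot; y to the robot's left. Turned up to 0.3 rad. Near post (44 mm wide, 127 tall, x = -120 mm) has the cam lever; far post (44 wide, 220 tall, x = +117 mm) carries the pin guide, top 220 mm up, over the notched sector.
- cradle (a joint): Tilt of the tray about the stand's x, rad: 0 level (start, pinned), positive leans the cheese's top to the stand's +y, travel +-0.75. Stays where left (friction 0.3 N m, 4 N at the handle). Sector on its far end, rim radius 75 mm, has three 13 mm notches: 0, +0.524, -0.524 rad. A pin pushed down within about 0.05 rad of a notch draws it into line; about 0.02 rad of play once pinned.
- handle (a point): Middle of the hoop handle's top bar, on the tray's robot side: steel bar 12 mm thick along the stand's x, 54 mm long, on two 8 mm legs 38 mm apart (clear); at stand x = -58 mm, y = 0. When level it is 70 mm straight above the tilting axis (185 mm above the table); it turns about that axis in an arc of 70 mm radius. z: the tray's normal.
- tray (a point): Middle of the tray's floor under the cheese (stand x = +15 mm, 12 mm below the tilting axis when level); turns with the tray. The tray is 90 mm square inside with a lip 14 mm above its floor; z axis normal to the floor.
- pin (a joint): Height by which the captive locking pin is pulled up, m: 0 is fully home in a notch, 0.030 fully up. It slides straight up and down at stand x = +89 mm, y = 0, and stays where it is left (friction about 3 N). It is clear of the notches above 0.014.
- pin_knob (a point): Middle of the pin's black round grip, 28 mm diameter and 28 mm tall, axis vertical: 249 mm above the table when the pin is home, its flat top 14 mm higher. The guide's top face is 29 mm below this point when the pin is home.
- cam_lever (a joint): Cam lever angle, rad: 0 open, standing up and leaning 0.26 rad to the stand's +y; grows as it is flipped over towards +y and down; 1.30 is fully down, lying almost level, pointing to +y. Starts between 0 and 0.3. Stays where it is left (friction about 0.15 N m, 2 N at the tip).
- lever_hinge (a point): Pivot of the cam lever, on its axis (parallel to the stand's x), at stand x = -120 mm, y = +34 mm, 115 mm above the table.
- lever_tip (a point): Middle of the rounded end of the cam lever, a steel rod 12 mm thick; 74 mm from the pivot, the rod running straight to it.
- cheese: Small pressed cheese wheel, yellow-brown rind, 80 mm diameter, 34 mm tall, 0.2 kg, lying loose in the tray; origin at the centre of its underside, z axis up through it.
- lamp: Steel bench lamp on a round 100 mm foot, with bent neck and conical shade, 215 mm tall, fixed; origin under the foot. It stands to the left or to the right of the stand (stand y positive or negative): that is the side to lean to.
- jar: Bystander: closed glass jar, 72 mm diameter, 110 mm tall, on the other side from the lamp; origin at the centre of its underside.
- brush: Bystander: wooden brush lying loose on the table at the right.
- spare: Bystander: paler cheese wheel, 84 mm diameter, 36 mm tall, lying on a 130 mm square wooden board at the left; origin at the centre of its underside.
- board: Bystander: the fixed board under the spare cheese, 14 mm thick; origin at the centre of its underside.
Things that resemble listed ones, but are neither listed nor needed, are in the scene too. There is more than one size of the cheese; the job needs the largest.

How it is judged (in metres and radians):
On the way, in this order (a step that is already met when the one before it is completed fails the run):
1. the locking pin is pulled up clear of its notch (value of joint pin above 0.016 m), for 0.1 s.
2. with the pin up, the tray is swung to the side notch on the lamp's side (((y of lamp in the frame of stand above 0 m and value of joint cradle between 0.4336 and 0.6136 rad) or (y of lamp in the frame of stand below 0 m and value of joint cradle between -0.6136 and -0.4336 rad)) and value of joint pin above 0.01 m), for 0.1 s.
3. the pin is pushed home in that notch (((y of lamp in the frame of stand above 0 m and value of joint cradle between 0.4636 and 0.5836 rad) or (y of lamp in the frame of stand below 0 m and value of joint cradle between -0.5836 and -0.4636 rad)) and value of joint pin below 0.004 m), for 0.2 s.
4. the cam lever is flipped down (value of joint cam_lever above 1.15 rad), for 0.2 s.
At the end, for the whole second after the job is handed in: The tray leans to the lamp's side at the 30 degree notch (within 0.06 rad), the pin is home (within 4 mm of the bottom), the cam lever is down (beyond 1.15 of its 1.30 rad), and the cheese lies at rest in its tray (the centre of its underside within 15 mm of the tray's middle) (all of step 3 and value of joint cam_lever above 1.15 rad and distance between cheese and tray below 0.015 m and linear speed of cheese below 0.02 m/s); the robot touches nothing.
It fails at once if the cheese leaves its tray (distance between cheese and tray above 0.03 m).
It fails at once if the cam lever is clamped while the pin is up (value of joint cam_lever above 1 rad and value of joint pin above 0.012 m).
It fails at once if the jar, brush or spare cheese is moved more than 20 mm, or the lamp or the board is struck (distance of any of jar, brush, spare from where it was at the start of the episode above 0.02 m or contact force between any of the arm, the fingers and lamp above 2 N or contact force between any of the arm, the fingers and board above 2 N).
It also fails if it takes over 58 s, if anything falls off the work surface, if the arm or the gripper's body presses on something with over 40 N, if the wrist force passes 120 N, or if a joint passes its speed limit or range.

## Working session

There is one attempt and no reset: what is moved stays moved. The work goes in short steps, Python scripts to look and compute and a shell command to move; the robot and the scene stay as the last step left them, time stands still between calls to the robot, and variables do not carry over. Pictures are saved under pics/ and viewed, and the job is handed in when it is done.

```bash
ls; mkdir -p pics; python3 - <<'E'
from workcell import readout, optics, env
import cv2,numpy as np
print(readout.state())
for n in ("side","top"):
    p,d=optics.grab_frame(n)
    cv2.imwrite(f"pics/{n}0.png",p[:,:,::-1]); np.save(f"pics/{n}0.npy",d)
    c=optics.camera_params(n); print(n,c, -np.array(c["R"]).T@np.array(c["t"]))
E
```

```text
pics
{'time_s': 0.0, 'qpos': array([ 6.62904004e+01,  1.83530173e+01,  8.97080892e+01,  1.01622989e-03,
        7.20436039e+01, -1.14513845e+00]), 'qvel': array([ 0.01794169,  0.08830917,  0.09036812, -0.02391165, -0.06875562,
       -0.08052515]), 'effort': array([-1.06689797e-03, -4.12469172e+01, -2.31967092e+01,  7.25403079e-02,
        4.59015893e-02, -1.46850643e-04]), 'ee_pos': array([220.41262326, 530.49970299, 204.29510096]), 'ee_rot': array([ -91.6737884 ,   89.89528513, -114.23856378]), 'force': array([-0.32944732,  0.12586269,  0.30051772]), 'torque': array([-0.02821925,  0.02045966,  0.05999586]), 'gripper_width': 91.37674060495524}
side {'mtx': array([[486.19911997,   0.        , 314.75551891],
       [  0.        , 486.19911997, 247.47903025],
       [  0.        ,   0.        ,   1.        ]]), 'R': array([[ 0.99810037, -0.06146693, -0.00417972],
       [-0.04291683, -0.64500192, -0.76297488],
       [ 0.0442018 ,  0.76170489, -0.64641462]]), 't': array([-535.24760556,  129.08183998, 1278.90714425])} [ 483.2406226  -923.79181449  922.953297  ]
top {'mtx': array([[442.69645001,   0.        , 318.37459951],
       [  0.        , 442.69645001, 238.38824733],
       [  0.        ,   0.        ,   1.        ]]), 'R': array([[ 0.00586779, -0.99945673, -0.03243173],
       [-0.99335958, -0.00209928, -0.11503192],
       [ 0.11490135,  0.03289135, -0.99283223]]), 't': array([  17.02547166,  536.11330405, 1100.79571977])} [ 405.97047438  -18.06498277 1155.12778015]
```

View pics/side0.png

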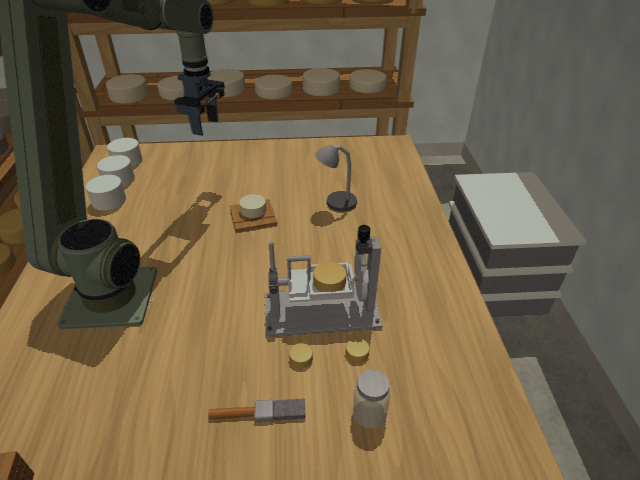

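View pics/top0.png

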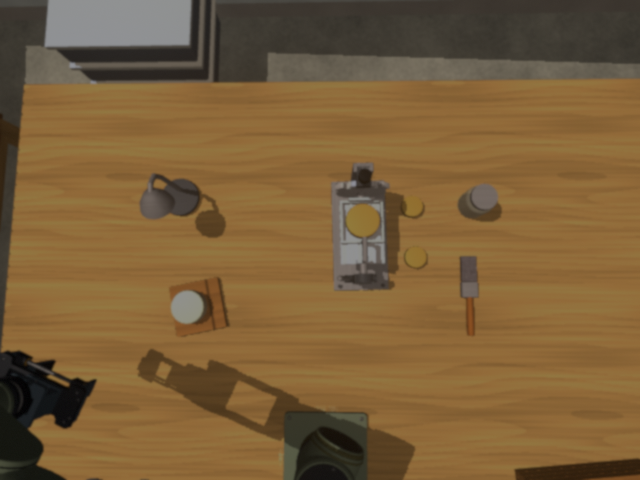

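The lamp is to the left of the stand (top view, about (175,200)), so the lean is +y. The stand is at about (360,235) in the top view and its knob at (364,235) in the side view. Next I zoom in to measure the stand.

```bash
python3 - <<'E'
import cv2
a=cv2.imread("pics/side0.png")[215:345,250:400]; cv2.imwrite("pics/side0z.png",cv2.resize(a,None,fx=4.6,fy=4.6,interpolation=cv2.INTER_CUBIC))
a=cv2.imread("pics/top0.png")[155:300,315:435]; a=cv2.convertScaleAbs(a,alpha=1.5); cv2.imwrite("pics/top0z.png",cv2.resize(a,None,fx=4,fy=4,interpolation=cv2.INTER_CUBIC))
E
```

```text
(no output)
```

View pics/side0z.png

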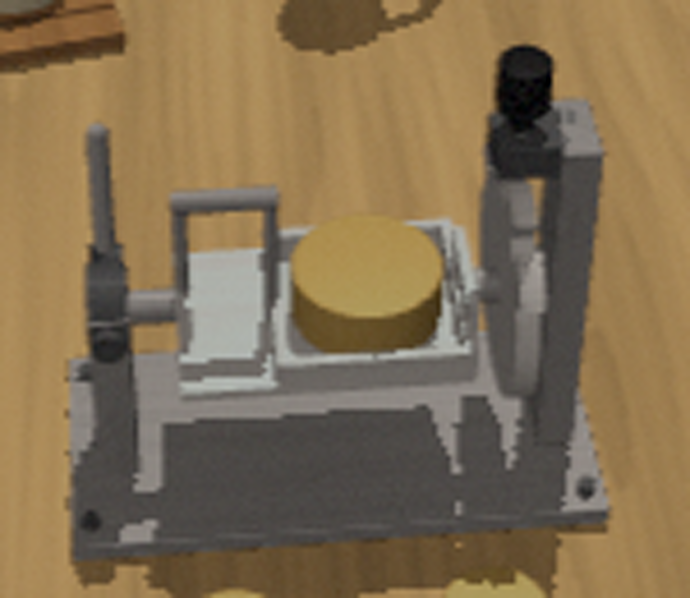

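View pics/top0z.png

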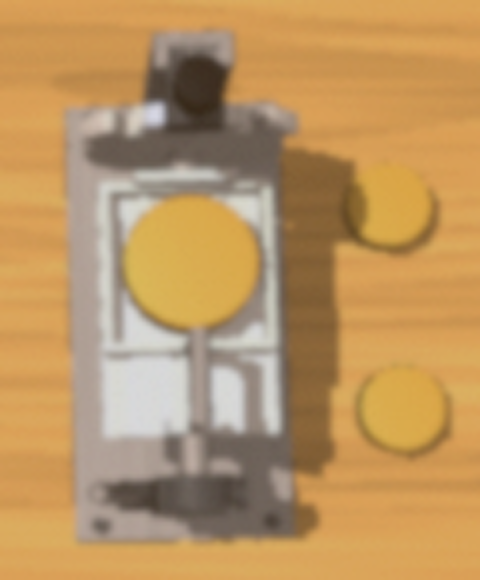

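Side zoom: knob top centre about (364,228) and base near edge from (266,337) to (381,328). Top zoom: knob top (364,176), base robot-side corners (334,290) and (388,289). Next I cast rays from these.

```bash
cat > h.py <<'E'
from workcell import readout, optics, env
import cv2,numpy as np
C={n:optics.camera_params(n) for n in("side","top")}
def ray(n,u,v):
    c=C[n];R=np.array(c["R"]);t=np.array(c["t"]);o=-R.T@t
    d=R.T@(np.linalg.inv(c["mtx"])@[u,v,1.]);return o,d/np.linalg.norm(d)
def onz(n,u,v,z):
    o,d=ray(n,u,v);return o+d*(z-o[2])/d[2]
def tri(a,b):
    (o1,d1),(o2,d2)=ray("side",*a),ray("top",*b)
    s=np.linalg.lstsq(np.c_[d1,-d2],o2-o1,rcond=None)[0]
    p,q=o1+s[0]*d1,o2+s[1]*d2;return (p+q)/2,np.linalg.norm(p-q)
def dep(n,D,u,v):
    c=C[n];p=np.linalg.inv(c["mtx"])@[u,v,1.]*D[int(round(v)),int(round(u))];return np.array(c["R"]).T@(p-c["t"])
def proj(n,X):
    c=C[n];p=c["mtx"]@(np.array(c["R"])@X+c["t"]);return p[:2]/p[2]
class S:
    def __init__(s,o,yaw): s.o=np.array([o[0],o[1],0.]);s.R=np.array([[np.cos(yaw),-np.sin(yaw),0],[np.sin(yaw),np.cos(yaw),0],[0,0,1]])
    def __call__(s,*p): return s.o+s.R@np.array(p,float)
E
python3 - <<'E'
from h import *
np.set_printoptions(precision=1,suppress=True)
zs=lambda x,y:(x/4.6+250-.4,y/4.6+215-.4)
zt=lambda x,y:(x/4+315-.4,y/4+155-.4)
A=onz("side",*zs(76,562),0);B=onz("side",*zs(607,528),0)
print("base side edge",A,B,np.linalg.norm(B-A),np.arctan2(*(B-A)[[1,0]]))
A2=onz("side",*zs(70,362),12);print("near left corner",A2)
P=[onz("top",*zt(*p),12) for p in((78,540),(292,538),(68,108))];print("top corners",*P)
print(np.arctan2(*(P[2]-P[0])[[1,0]]), np.linalg.norm(P[2]-P[0]))
kt=tri(zs(525,59),zt(200,85));print("knob top",kt, onz("side",*zs(525,59),263),onz("top",*zt(200,85),263))
print("lever tip",tri(zs(97,127),zt(97,493)))
print("handle bar",onz("side",*zs(175,200),185),onz("side",*zs(275,195),185))
print("handle bar top",onz("top",*zt(200,330),190),onz("top",*zt(196,430),190))
D=np.load("pics/side0.npy")
for p in((525,60),(225,197),(97,160),(370,245),(97,140)):print(p,dep("side",D,*zs(*p)))
E
```

```text
base side edge [ 408.7 -161.4   -0. ] [ 690.4 -156.6    0. ] 281.81951669728056 0.01678095013968341
near left corner [404.1 -26.3  12. ]
top corners [406.2 -21.3  12. ] [ 408.3 -157.8   12. ] [689.1 -14.2  12. ]
0.025070894243907065 283.010987642518
knob top (array([640.1, -83. , 261.2]), np.float64(1.402758101967518)) [640.4 -85.  263. ] [638.9 -82.9 263. ]
lever tip (array([431. , -31.1, 187.7]), np.float64(1.1733053128320559))
handle bar [469.4 -87.6 185. ] [519.3 -87.1 185. ]
handle bar top [520.7 -87.3 190. ] [466.  -84.8 190. ]
(525, 60) [639.7 -88.7 265.3]
(225, 197) [494.3 -93.  190.3]
(97, 160) [429.9 -44.6 176.8]
(370, 245) [568.5 -76.8 138.6]
(97, 140) [430.4 -39.8 186.2]
```

```bash
cat >> h.py <<'E'
from scipy.spatial.transform import Rotation as Ro
ST=S((550.5,-87),0.02)
def tool():
    s=readout.state();return Ro.from_euler("xyz",s["ee_rot"],degrees=True).as_matrix(),s["ee_pos"]
E
python3 - <<'E'
from h import *
np.set_printoptions(precision=3,suppress=True)
R,p=tool();print(R)
T=np.c_[[0,0,-1],ST.R[:,1],np.cross([0,0,-1],ST.R[:,1])]
for k in (1,-1):
    Tk=T@np.diag([1,k,k]);print("rotvec",Ro.from_matrix(Tk@R.T).as_rotvec())
for n,q in dict(knob=(89,0,249),handle=(-58,0,185),tip=(-120,34+74*np.sin(.32),115+74*np.cos(.32))).items():print(n,ST(*q),proj("side",ST(*q)),proj("top",ST(*q)))
print("lamp",onz("top",183,198,5), "shade",onz("top",156,203,200))
E
```

```text
[[-0.001  0.384  0.923]
 [-0.001  0.923 -0.384]
 [-1.    -0.002 -0.   ]]
rotvec [ 0.002 -0.     0.414]
rotvec [-0.    -0.002 -2.728]
knob [639.482 -85.22  249.   ] [362.965 232.472] [365.255 177.277]
handle [492.512 -88.16  185.   ] [297.722 257.805] [364.9   250.142]
tip [429.379 -32.133 185.243] [270.301 243.283] [339.315 278.91 ]
lamp [646.936 382.546   5.   ] shade [594.841 374.748 200.   ]
```

```bash
python3 -m creep '[{"translation":[0,0,3.5],"delta_rot":[0,0,0]},{"translation":[0,0,3.5],"delta_rot":[0,0,0]},{"translation":[0,0,3.5],"delta_rot":[0,0,0]},{"translation":[1,-1.5,2],"delta_rot":[0,0,0.06]},{"translation":[2,-3,0],"delta_rot":[0,0,0.06]}]' 1
python3 -m creep '[{"translation":[2.1,-3.1,0],"delta_rot":[0,0,0.06]},{"translation":[2.1,-3.1,0],"delta_rot":[0,0,0.06]},{"translation":[2.1,-3.1,0],"delta_rot":[0,0,0.06]},{"translation":[2.1,-3.1,0],"delta_rot":[0,0,0.06]},{"translation":[2.1,-3.1,0],"delta_rot":[0,0,0.054]}]'
python3 -m creep '[{"translation":[2.1,-3.1,0],"delta_rot":[0,0,0]},{"translation":[2.1,-3.1,0],"delta_rot":[0,0,0]},{"translation":[2.1,-3.1,0],"delta_rot":[0,0,0]},{"translation":[2.1,-3.1,0],"delta_rot":[0,0,0]},{"translation":[2.1,-3.1,0],"delta_rot":[0,0,0]}]'
```

```text
time_s: 0.52
ee_pos: [250.5, 489.5, 334.5]
ee_rot: [85.9, 89.4, 70.6]
force: [0.6, 0.4, -0.1]
gripper_width: 91.3
time_s: 0.93
ee_pos: [356.1, 329.3, 329.9]
ee_rot: [-140.9, 90.0, -139.5]
force: [0.1, 1.0, -0.2]
gripper_width: 91.1
time_s: 1.35
ee_pos: [461.1, 174.2, 329.9]
ee_rot: [175.5, 90.0, 176.7]
force: [0.7, 0.1, 0.7]
gripper_width: 91.1
```

```bash
python3 -m creep '[{"translation":[2.2,-3.3,0],"delta_rot":[0,0,0]},{"translation":[2.2,-3.3,0],"delta_rot":[0,0,0]},{"translation":[2.2,-3.3,0],"delta_rot":[0,0,0]},{"translation":[2.2,-3.3,0],"delta_rot":[0,0,0]},{"translation":[2.2,-3.3,0],"delta_rot":[0,0,0]}]'
python3 -m creep '[{"translation":[2.2,-3.2,0],"delta_rot":[0,0,0]},{"translation":[2.2,-3.1,0],"delta_rot":[0,0,0]},{"translation":[2.3,-3,0],"delta_rot":[0,0,0]},{"translation":[0,0,-0.3],"delta_rot":[0,0,0]},{"translation":[0,0,0],"delta_rot":[0,0,0]}]' 0
python3 - <<'E'
from h import *
np.set_printoptions(precision=3,suppress=True)
R,p=tool();print(R,p)
T=np.c_[[0,0,-1],ST.R[:,1],np.cross([0,0,-1],ST.R[:,1])]
print(Ro.from_matrix(T@R.T).as_rotvec(), np.array([639.7,-84.7,244])-p)
for n in ("side","top"):
    q,d=optics.grab_frame(n);cv2.imwrite(f"pics/{n}1.png",q[:,:,::-1])
a=cv2.imread("pics/side1.png")[170:310,280:440];cv2.imwrite("pics/side1z.png",cv2.resize(a,None,fx=4,fy=4,interpolation=cv2.INTER_CUBIC))
E
```

```text
time_s: 1.77
ee_pos: [571.1, 9.1, 329.8]
ee_rot: [157.6, 90.0, 158.7]
force: [0.1, 0.3, 0.2]
gripper_width: 91.2
time_s: 2.18
ee_pos: [637.9, -83.5, 324.7]
ee_rot: [165.1, 89.8, 166.1]
force: [-1.2, 1.8, -0.1]
gripper_width: 60.8
[[-0.004 -0.018  1.   ]
 [ 0.001  1.     0.018]
 [-1.     0.001 -0.004]] [637.882 -83.501 324.711]
[-0.001 -0.004  0.002] [  1.818  -1.199 -80.711]
```

View pics/side1z.png

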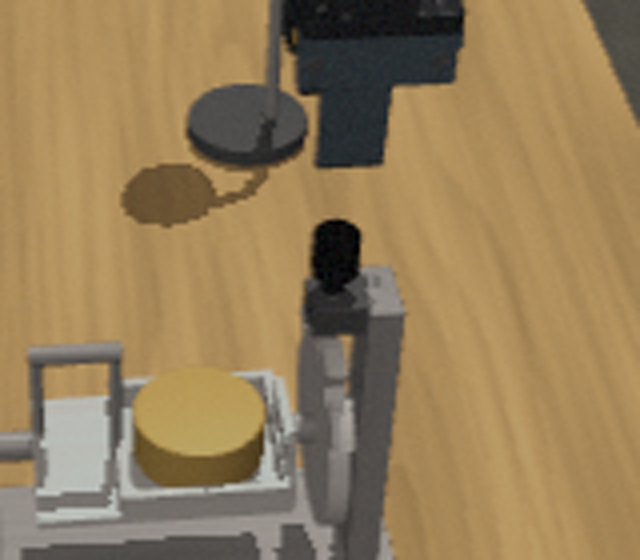

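View pics/top1.png

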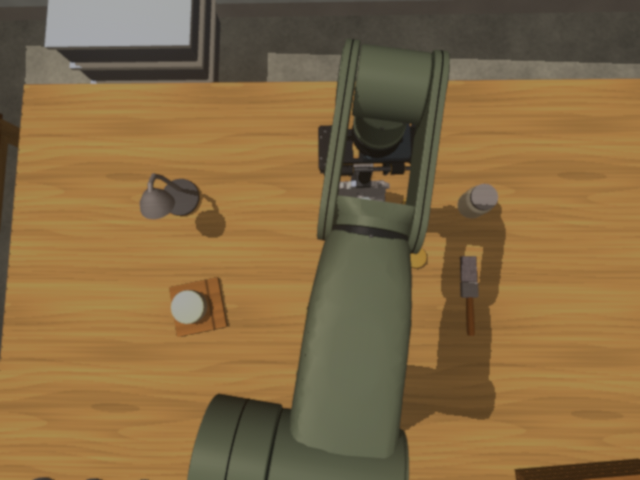

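The gripper is above the knob (side zoom: finger at (350,160), knob at (337,250)), with the jaws along the stand's y. I descend and grip.

```bash
python3 -m creep '[{"translation":[0.15,-0.1,-3],"delta_rot":[0,0,0]},{"translation":[0,0,-2.5],"delta_rot":[0,0,0]},{"translation":[0,0,-1.5],"delta_rot":[0,0,0]},{"translation":[0,0,-0.9],"delta_rot":[0,0,0]},{"translation":[0,0,0],"delta_rot":[0,0,0]}]' 0 30
python3 -m creep '[{"translation":[0,0,0],"delta_rot":[0,0,0]},{"translation":[0,0,0],"delta_rot":[0,0,0]},{"translation":[0,0,0],"delta_rot":[0,0,0]},{"translation":[0,0,0],"delta_rot":[0,0,0]},{"translation":[0,0,0],"delta_rot":[0,0,0]}]' -1 30
python3 -m creep '[{"translation":[0,0,0],"delta_rot":[0,0,0]},{"translation":[0,0,0],"delta_rot":[0,0,0]},{"translation":[0,0,0],"delta_rot":[0,0,0]}]'
```

```text
time_s: 2.7
ee_pos: [637.7, -81.5, 246.7]
ee_rot: [165.4, 89.8, 166.7]
force: [-0.3, 0.1, -0.4]
gripper_width: 45.7
time_s: 3.12
ee_pos: [639.8, -83.6, 249.9]
ee_rot: [-22.2, 89.8, -21.1]
force: [0.2, -1.3, 3.4]
gripper_width: 24.9
time_s: 3.37
ee_pos: [639.8, -83.6, 249.9]
ee_rot: [-18.6, 89.8, -17.4]
force: [0.1, -1.2, 6.1]
gripper_width: 24.8
```

```bash
python3 - <<'E'
from h import *
print(readout.state()["ee_pos"])
q,d=optics.grab_frame("side");cv2.imwrite("pics/side2.png",q[:,:,::-1])
a=q[170:310,280:440,::-1];cv2.imwrite("pics/side2z.png",cv2.resize(a,None,fx=4,fy=4,interpolation=cv2.INTER_CUBIC))
print(readout.state())
E
```

```text
[639.82041179 -83.56079731 249.87690224]
{'time_s': 3.4167, 'qpos': array([-8.44542418e+00,  2.34811593e+01,  7.53272307e+01, -3.06633795e-02,
        8.10025358e+01, -9.95829528e+01]), 'qvel': array([-0.00284467,  0.01058406,  0.12251516, -0.00737941, -0.10317263,
        0.02045923]), 'effort': array([ 1.09126970e+00, -4.34144425e+01, -2.19341683e+01,  5.37288766e-01,
        9.19442670e-02,  4.11626534e-03]), 'ee_pos': array([639.82718194, -83.55784096, 249.87541624]), 'ee_rot': array([-18.68804171,  89.80851437, -17.54576757]), 'force': array([ 0.57505339, -1.23429079,  6.0104157 ]), 'torque': array([-0.29822026, -0.02136718, -0.03453185]), 'gripper_width': 25.28239286252395}
```

View pics/side2z.png

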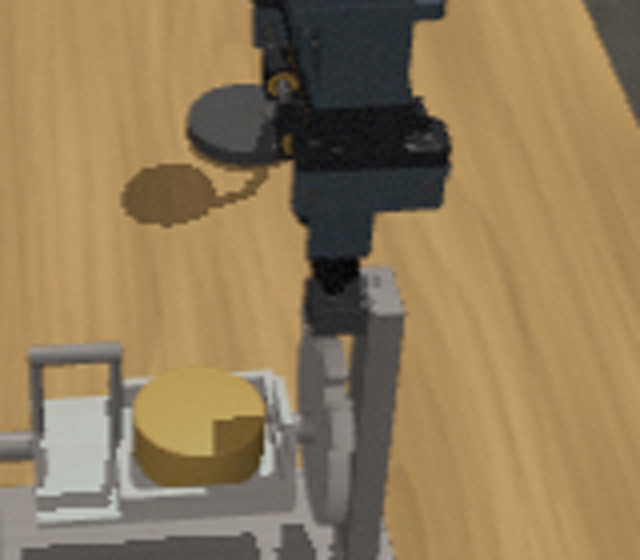

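The fingers hold the knob, whose lower part still shows below the tips at (337,275). I pull up.

```bash
python3 -m creep '[{"translation":[0,0,0.5],"delta_rot":[0,0,0]},{"translation":[0,0,0.6],"delta_rot":[0,0,0]},{"translation":[0,0,0.6],"delta_rot":[0,0,0]},{"translation":[0,0,0.6],"delta_rot":[0,0,0]},{"translation":[0,0,0.5],"delta_rot":[0,0,0]}]'
python3 -m creep '[{"translation":[0,0,0],"delta_rot":[0,0,0]},{"translation":[0,0,0],"delta_rot":[0,0,0]}]'
python3 - <<'E'
from h import *
q,d=optics.grab_frame("side");cv2.imwrite("pics/side3.png",q[:,:,::-1])
a=q[170:310,280:440,::-1];cv2.imwrite("pics/side3z.png",cv2.resize(a,None,fx=4,fy=4,interpolation=cv2.INTER_CUBIC))
E
```

```text
time_s: 3.83
ee_pos: [639.6, -83.5, 276.6]
ee_rot: [-46.7, 89.9, -45.6]
force: [3.6, -3.2, -3.9]
gripper_width: 25.1
time_s: 4.0
ee_pos: [639.7, -83.5, 277.6]
ee_rot: [-23.3, 89.8, -22.2]
force: [3.0, -4.4, 1.9]
gripper_width: 24.9
```

View pics/side3z.png

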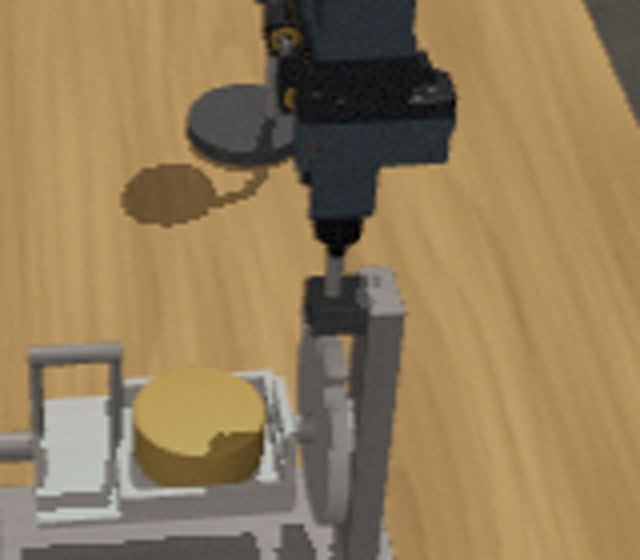

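The pin is up about 28 mm. Its rod now shows between guide and knob at (335,270). I release it, rise and go to the handle.

```bash
python3 -m creep '[{"translation":[0,0,0],"delta_rot":[0,0,0]},{"translation":[0,0,0],"delta_rot":[0,0,0]},{"translation":[0,0,0],"delta_rot":[0,0,0]},{"translation":[0,0,1.5],"delta_rot":[0,0,0]},{"translation":[0,0,2.5],"delta_rot":[0,0,0]}]' 0 30
python3 -m creep '[{"translation":[0,0,1],"delta_rot":[0,0,0]},{"translation":[-3,0,0],"delta_rot":[0,0,0]},{"translation":[-3.7,-0.1,0],"delta_rot":[0,0,0]},{"translation":[-4,-0.1,0],"delta_rot":[0,0,0]},{"translation":[-4,-0.2,-2],"delta_rot":[0,0,0]}]'
python3 -m creep '[{"translation":[0,0,-3],"delta_rot":[0,0,0]},{"translation":[0,0,-3],"delta_rot":[0,0,0]},{"translation":[0,0,0],"delta_rot":[0,0,0]}]'
python3 - <<'E'
from h import *
R,p=tool();print(p,R.round(3))
for n in("side","top"):
  q,d=optics.grab_frame(n);cv2.imwrite(f"pics/{n}4.png",q[:,:,::-1])
  if n=="side":a=q[170:310,230:390,::-1];cv2.imwrite("pics/side4z.png",cv2.resize(a,None,fx=4,fy=4,interpolation=cv2.INTER_CUBIC))
E
```

```text
time_s: 4.47
ee_pos: [636.9, -81.7, 313.0]
ee_rot: [161.1, 89.4, 162.3]
force: [0.7, -0.2, -0.1]
gripper_width: 45.6
time_s: 4.88
ee_pos: [494.3, -86.4, 309.8]
ee_rot: [-1.0, 89.7, 0.2]
force: [1.4, -0.6, 1.8]
gripper_width: 45.8
time_s: 5.13
ee_pos: [490.1, -85.6, 242.5]
ee_rot: [163.1, 89.3, 164.3]
force: [-1.5, 0.2, -0.8]
gripper_width: 45.6
[490.1229937  -85.56598109 242.48353245] [[-0.011 -0.02   1.   ]
 [ 0.003  1.     0.02 ]
 [-1.     0.003 -0.011]]
```

View pics/side4z.png

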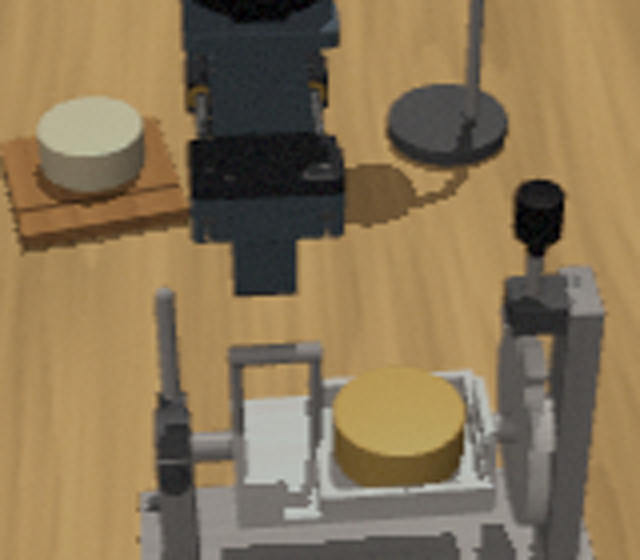

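The knob stays up (540,210) and the fingers are centred over the hoop bar (275,350). I descend and grip it.

```bash
python3 -m creep '[{"translation":[0.1,-0.1,-2.5],"delta_rot":[0,0,0]},{"translation":[0,0,-2],"delta_rot":[0,0,0]},{"translation":[0,0,-1.5],"delta_rot":[0,0,0]},{"translation":[0,0,0],"delta_rot":[0,0,0]},{"translation":[0,0,0],"delta_rot":[0,0,0]}]' 0 30
python3 -m creep '[{"translation":[0,0,0],"delta_rot":[0,0,0]},{"translation":[0,0,0],"delta_rot":[0,0,0]},{"translation":[0,0,0],"delta_rot":[0,0,0]},{"translation":[0,0,0],"delta_rot":[0,0,0]},{"translation":[0,0,0],"delta_rot":[0,0,0]}]' -1 25
python3 -m creep '[{"translation":[0,0,0],"delta_rot":[0,0,0]},{"translation":[0,0,0],"delta_rot":[0,0,0]},{"translation":[0,0,0],"delta_rot":[0,0,0]},{"translation":[0,0,0],"delta_rot":[0,0,0]}]'
python3 -c "
from h import *
R,p=tool();print(p,R.round(3))"
```

```text
time_s: 5.65
ee_pos: [497.1, -87.9, 188.8]
ee_rot: [-1.2, 89.9, 0.0]
force: [0.4, 0.6, 1.1]
gripper_width: 45.3
time_s: 6.07
ee_pos: [496.2, -87.9, 188.1]
ee_rot: [-5.1, 89.9, -3.9]
force: [-0.9, 0.2, 0.7]
gripper_width: 14.8
time_s: 6.4
ee_pos: [495.9, -87.9, 187.6]
ee_rot: [114.0, 90.0, 115.2]
force: [-0.1, 0.5, 0.9]
gripper_width: 0.8
[495.86889029 -87.8536257  187.55683185] [[-0.   -0.02  1.  ]
 [ 0.    1.    0.02]
 [-1.    0.   -0.  ]]
```

```bash
python3 - <<'E'
from h import *
for n in("side","top"):
  q,d=optics.grab_frame(n);cv2.imwrite(f"pics/{n}5.png",q[:,:,::-1])
  if n=="side":a=q[190:310,250:390,::-1];cv2.imwrite("pics/side5z.png",cv2.resize(a,None,fx=5,fy=5,interpolation=cv2.INTER_CUBIC))
E
```

```text
(no output)
```

View pics/side5z.png

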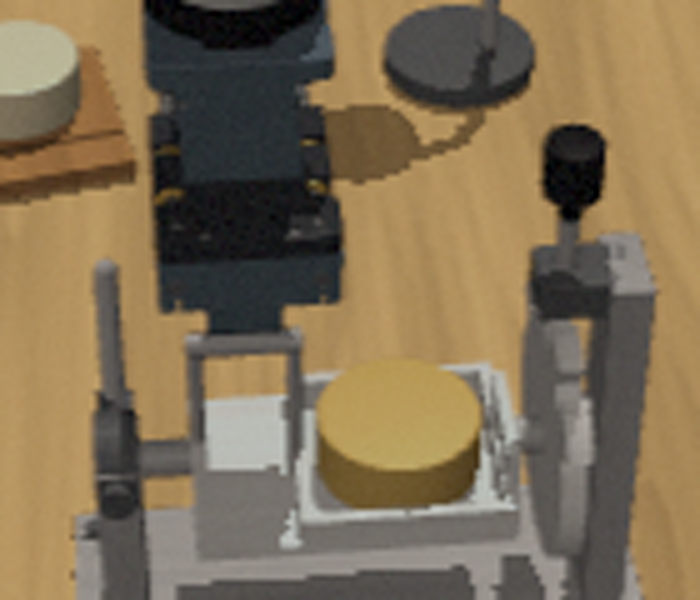

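```bash
python3 - <<'E'
from h import *
print("pic4 tip pred",proj("side",np.array([492.,-87,228.5])),proj("side",np.array([492.,-87,178+65.]))," seen 296.2,243")
print("pic1 tip pred",proj("side",np.array([638.,-83.5,310.7])),"seen",(350/4+280,165/4+170))
print("pic5 tip pred",proj("side",np.array([495.9,-94,173.5])),"seen",(245/5+250,332/5+190))
print("bar top",proj("side",ST(-58,-6,185)))
D=optics.grab_frame("side")[1]
np.set_printoptions(precision=1,suppress=True)
for u,v in((299,250),(299,254),(299,258),(290,259),(299,261)): print(u,v,dep("side",D,u,v))
E
```

```text
pic4 tip pred [296.9529512  242.88950278] [296.77070961 237.85667295]  seen 296.2,243
pic1 tip pred [363.89201693 209.47627366] seen (367.5, 211.25)
pic5 tip pred [299.41887487 263.1710512 ] seen (299.0, 256.4)
bar top [297.86594203 259.54087545]
299 250 [ 494.8 -170.6  278.8]
299 254 [495.6 -98.8 205.6]
299 258 [495.4 -92.4 188. ]
290 259 [474.8 -96.2 189.5]
299 261 [498.  106.4   0.9]
```

View pics/top5.png

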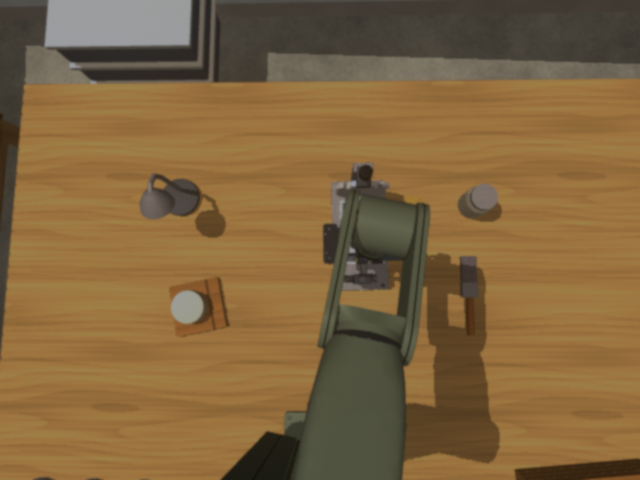

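```bash
python3 - <<'E'
from h import *
def ony(n,u,v,y):
    o,d=ray(n,u,v);return o+d*(y-o[1])/d[1]
np.set_printoptions(precision=1,suppress=True)
print("pic5",ony("side",299,256.4,-99))
print("pic2",ony("side",364,235.5,-110),"tip pred 235.9")
print("pic3",ony("side",364,224,-110),"tip pred 263.6")
print("pic4",ony("side",296,243,-122), "tip pred 228.5")
print("pic1",ony("side",367,211,-127), "pred 310.7")
R,p=tool();print(p,R.round(3));print(readout.state()["gripper_width"])
E
```

```text
pic5 [495.4 -99.  198.6]
pic2 [ 637.6 -110.   260.4] tip pred 235.9
pic3 [ 635.7 -110.   291.9] tip pred 263.6
pic4 [ 489.6 -122.   257.4] tip pred 228.5
pic1 [ 636.6 -127.   338.3] pred 310.7
[495.9 -87.9 187.5] [[-0. -0.  1.]
 [ 0.  1.  0.]
 [-1.  0. -0.]]
0.16651248835042148
```

The hoop was missed. In the side view the closed fingertips sit at (299,256), above the bar, and in every picture so far they are about 25 mm higher than the reported TCP minus 14 mm. The knob was also held only by its top edge. I open and go 32 mm lower.

```bash
python3 -m creep '[{"translation":[0,0,0],"delta_rot":[0,0,0]},{"translation":[0,0,0],"delta_rot":[0,0,0]},{"translation":[0,0,0],"delta_rot":[0,0,0]},{"translation":[0,0,0],"delta_rot":[0,0,0]},{"translation":[0,0,0],"delta_rot":[0,0,0]}]' 0 25
python3 -m creep '[{"translation":[-0.2,0,-0.8],"delta_rot":[0,0,0]},{"translation":[0,0,-0.8],"delta_rot":[0,0,0]},{"translation":[0,0,-0.8],"delta_rot":[0,0,0]},{"translation":[0,0,-0.8],"delta_rot":[0,0,0]},{"translation":[0,0,0],"delta_rot":[0,0,0]}]'
python3 -m creep '[{"translation":[0,0,0],"delta_rot":[0,0,0]},{"translation":[0,0,0],"delta_rot":[0,0,0]},{"translation":[0,0,0],"delta_rot":[0,0,0]}]'
python3 - <<'E'
from h import *
q,d=optics.grab_frame("side")
a=q[190:310,250:390,::-1];cv2.imwrite("pics/side6z.png",cv2.resize(a,None,fx=5,fy=5,interpolation=cv2.INTER_CUBIC))
E
```

```text
time_s: 6.97
ee_pos: [495.9, -87.9, 187.6]
ee_rot: [31.6, 90.0, 32.7]
force: [-0.5, -0.9, -1.2]
gripper_width: 30.9
time_s: 7.38
ee_pos: [492.5, -87.6, 153.3]
ee_rot: [165.9, 89.8, 167.1]
force: [-0.5, 0.5, -0.0]
gripper_width: 45.5
time_s: 7.63
ee_pos: [494.3, -87.9, 155.9]
ee_rot: [-3.5, 90.0, -2.4]
force: [-0.2, -0.2, -0.1]
gripper_width: 45.6
```

View pics/side6z.png

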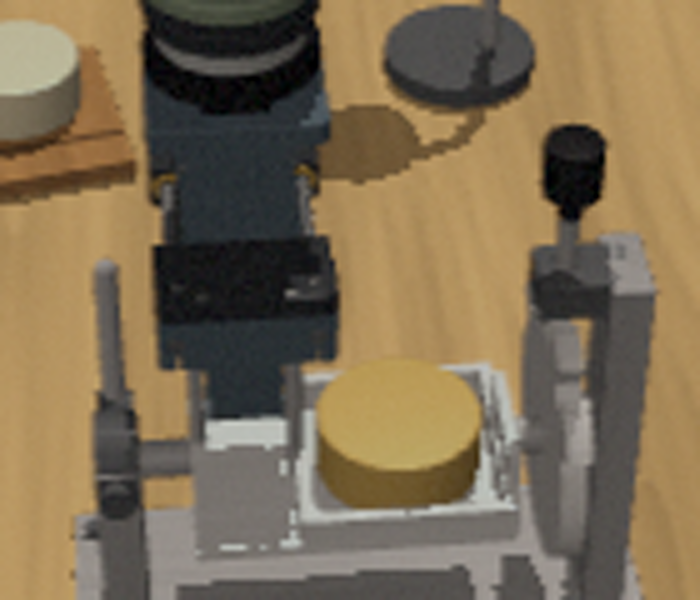

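The fingers now straddle the bar, with the tips at (248,415), well below bar level. I close.

```bash
python3 -m creep '[{"translation":[0,0,0],"delta_rot":[0,0,0]},{"translation":[0,0,0],"delta_rot":[0,0,0]},{"translation":[0,0,0],"delta_rot":[0,0,0]},{"translation":[0,0,0],"delta_rot":[0,0,0]},{"translation":[0,0,0],"delta_rot":[0,0,0]}]' -1 20
python3 -m creep '[{"translation":[0,0,0],"delta_rot":[0,0,0]},{"translation":[0,0,0],"delta_rot":[0,0,0]},{"translation":[0,0,0],"delta_rot":[0,0,0]}]'
python3 - <<'E'
from h import *
q,d=optics.grab_frame("side")
a=q[190:310,250:390,::-1];cv2.imwrite("pics/side7z.png",cv2.resize(a,None,fx=5,fy=5,interpolation=cv2.INTER_CUBIC))
for v in range(240,276,3): print(v,dep("side",d,299,v).round(0))
E
```

```text
time_s: 8.1
ee_pos: [493.9, -87.8, 155.6]
ee_rot: [37.1, 90.0, 38.3]
force: [-0.4, 0.7, -0.8]
gripper_width: 14.9
time_s: 8.35
ee_pos: [493.9, -87.8, 155.6]
ee_rot: [90.2, 90.0, 91.4]
force: [-0.6, 0.9, 0.9]
gripper_width: 11.4
240 [ 496. -145.  285.]
243 [ 495. -157.  286.]
246 [ 495. -167.  286.]
249 [ 495. -178.  288.]
252 [ 495. -179.  281.]
255 [ 494. -175.  269.]
258 [ 494. -171.  258.]
261 [ 494. -170.  249.]
264 [ 495. -106.  182.]
267 [ 494. -105.  172.]
270 [495. -40. 102.]
273 [495. -52. 103.]
```

View pics/side7z.png

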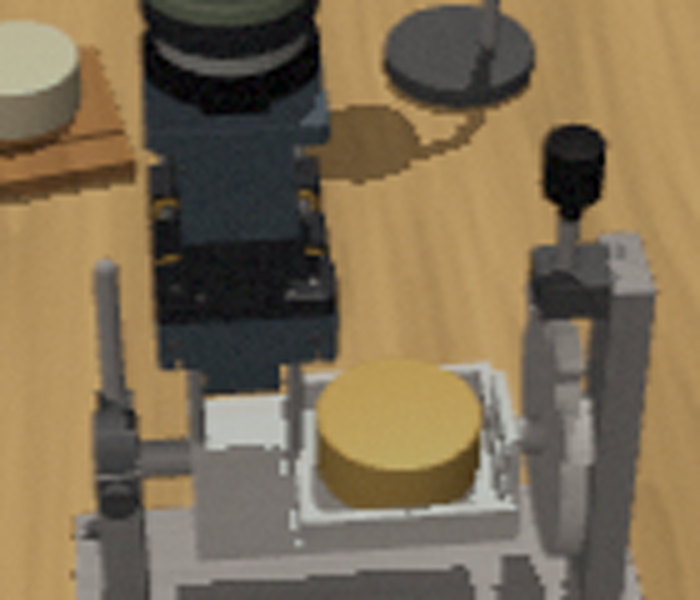

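Width 11.4 mm with the bar in the jaws, so it is gripped. I swing in small rows and check the angle half-way.

```bash
python3 -m creep '[{"translation":[0,0.21,0],"delta_rot":[-0.052,-0.001,0]},{"translation":[0,0.21,-0.02],"delta_rot":[-0.052,-0.001,0]},{"translation":[0,0.21,-0.03],"delta_rot":[-0.052,-0.001,0]},{"translation":[0,0.21,-0.04],"delta_rot":[-0.052,-0.001,0]},{"translation":[0,0.2,-0.05],"delta_rot":[-0.052,-0.001,0]}]'
python3 -m creep '[{"translation":[0,0,0],"delta_rot":[0,0,0]},{"translation":[0,0,0],"delta_rot":[0,0,0]}]'
python3 - <<'E'
from h import *
q,d=optics.grab_frame("side")
a=q[190:310,250:390,::-1];cv2.imwrite("pics/side8z.png",cv2.resize(a,None,fx=5,fy=5,interpolation=cv2.INTER_CUBIC))
R,p=tool();print(p,R.round(3),readout.state()["gripper_width"])
E
```

```text
time_s: 8.82
ee_pos: [493.6, -78.5, 154.5]
ee_rot: [-90.1, 74.8, -89.0]
force: [-0.8, -4.3, -0.8]
gripper_width: 11.5
time_s: 8.98
ee_pos: [493.5, -76.8, 154.0]
ee_rot: [-90.3, 75.2, -89.1]
force: [-1.4, 1.4, 0.6]
gripper_width: 11.3
[493.4834687  -76.76761685 153.97737608] [[ 0.004 -0.02   1.   ]
 [-0.255  0.967  0.02 ]
 [-0.967 -0.255 -0.001]] 11.299333433714013
```

View pics/side8z.png

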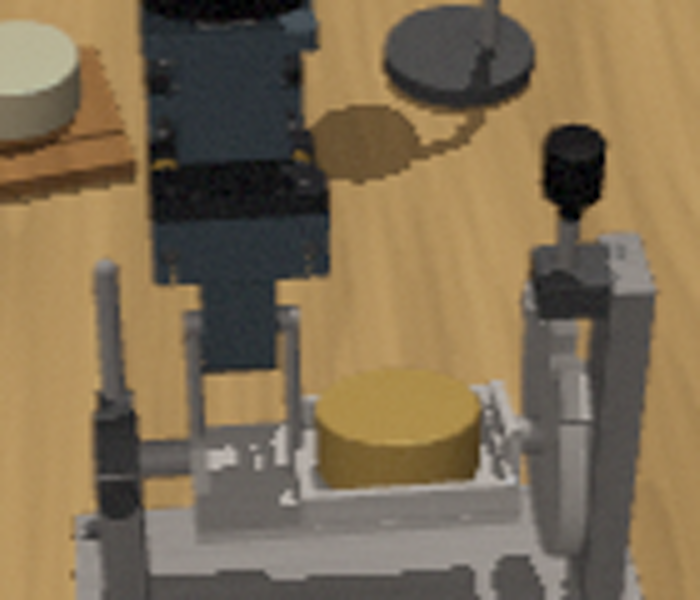

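The tray is tilting, with the bar ends at (193,318) and (288,318), and the forces are low. I swing the second half.

```bash
python3 -m creep '[{"translation":[0,0.2,-0.06],"delta_rot":[-0.052,-0.001,0]},{"translation":[0,0.2,-0.07],"delta_rot":[-0.052,-0.001,0]},{"translation":[0,0.2,-0.08],"delta_rot":[-0.052,-0.001,0]},{"translation":[0,0.19,-0.09],"delta_rot":[-0.052,-0.001,0]},{"translation":[0,0.18,-0.1],"delta_rot":[-0.055,-0.001,0]}]'
python3 -m creep '[{"translation":[0,0,0],"delta_rot":[0,0,0]},{"translation":[0,0,0],"delta_rot":[0,0,0]},{"translation":[0,0,0],"delta_rot":[0,0,0]}]'
python3 - <<'E'
from h import *
q,d=optics.grab_frame("side");cv2.imwrite("pics/side9.png",q[:,:,::-1]);np.save("pics/side9.npy",d)
a=q[190:310,250:390,::-1];cv2.imwrite("pics/side9z.png",cv2.resize(a,None,fx=5,fy=5,interpolation=cv2.INTER_CUBIC))
q2,d2=optics.grab_frame("top");cv2.imwrite("pics/top9.png",q2[:,:,::-1])
R,p=tool();print(p,R.round(3),readout.state()["gripper_width"])
E
```

```text
time_s: 9.45
ee_pos: [493.2, -68.9, 150.9]
ee_rot: [-90.1, 59.9, -89.1]
force: [-3.1, -1.8, 1.6]
gripper_width: 11.4
time_s: 9.7
ee_pos: [493.2, -67.2, 149.8]
ee_rot: [-90.2, 60.2, -89.1]
force: [-4.7, 4.0, 3.1]
gripper_width: 11.5
[493.16254817 -67.2008954  149.82145392] [[ 0.008 -0.016  1.   ]
 [-0.496  0.868  0.018]
 [-0.868 -0.496 -0.001]] 11.487853495166258
```

View pics/side9z.png

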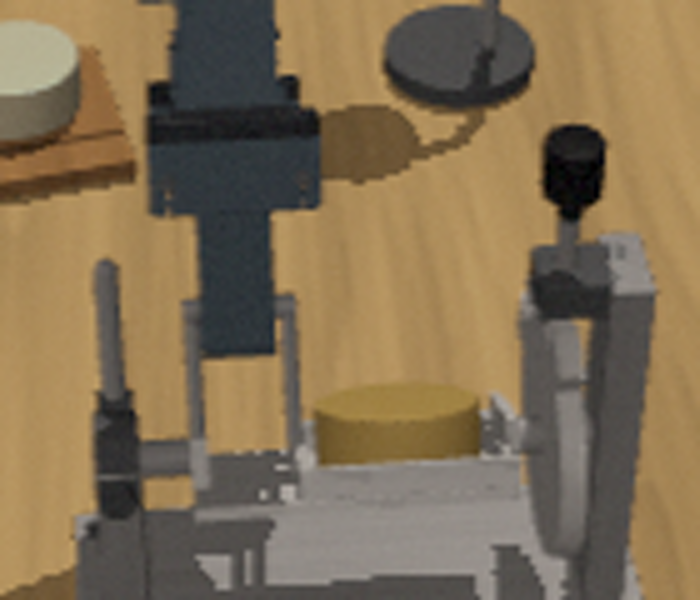

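```bash
python3 - <<'E'
from h import *
for th in (.47,.524,.57):
    print(th,[proj("side",ST(-58+k,70*np.sin(th),115+70*np.cos(th))).round(1) for k in(-24,24)])
print("seen",(193/5+250-.4,304/5+190-.4),(287/5+250-.4,304/5+190-.4))
d=np.load("pics/side9.npy");q=cv2.imread("pics/side9.png")
def plane(m):
    P=np.array([dep("side",d,u,v) for v,u in np.argwhere(m) if d[v,u]>0]);c=np.median(P,0)
    P=P[np.linalg.norm(P-c,axis=1)<60]
    n=np.linalg.svd(P-P.mean(0))[2][2];n=n*np.sign(n[2]);return len(P),P.mean(0).round(1),n.round(3),np.arctan2(n[1],n[2])
m=np.zeros((480,640),bool);m[269:273,318:341]=1;print("cheese top",plane(m))
m[:]=0;m[284:288,314:350]=1;print("tray wall",plane(m))
def ptl(u,v):return dep("side",d,u,v).round(1)
for v in range(252,282,3):print(v,ptl(289,v),ptl(288,v))
E
```

```text
0.47 [array([286.9, 251.9]), array([307.3, 250.7])]
0.524 [array([286.8, 251.6]), array([307.2, 250.4])]
0.57 [array([286.8, 251.3]), array([307.1, 250.2])]
seen (288.20000000000005, 250.4) (307.0, 250.4)
cheese top (92, array([565. , -88.4, 141.1]), array([-0.01 ,  0.506,  0.863]), np.float64(0.5301380356078492))
tray wall (143, array([ 567.3, -133.5,  135.9]), array([ 0.01 , -0.973,  0.23 ]), np.float64(-1.3390605654996819))
252 [472.9 -57.3 177.1] [470.6 -58.8 178.6]
255 [472.5 -59.1 169.3] [470.2 -61.  171.1]
258 [472.2 -62.6 163. ] [469.9 -63.8 164.2]
261 [472.  -70.5 160.6] [469.6 -66.8 157.4]
264 [471.6 -72.9 153.3] [469.2 -69.4 150.3]
267 [471.3 -75.6 146.1] [469.  -78.1 148.6]
270 [471.  -78.5 139.3] [468.6 -78.1 139. ]
273 [470.7 -82.6 133.4] [468.3 -82.  133. ]
276 [470.4 -89.9 130.5] [468.  -84.  125.1]
279 [470.1 -97.  127.6] [467.8 -97.1 127.8]
```

The fitted cheese top plane gives 0.53 rad and the legs about 0.50 rad, so the tray is at the notch. I release, back out along the tool axis, straighten up and go over the knob.

```bash
python3 -m creep '[{"translation":[0,0,0],"delta_rot":[0,0,0]},{"translation":[0,0,0],"delta_rot":[0,0,0]},{"translation":[0,0,0],"delta_rot":[0,0,0]},{"translation":[0,0,0],"delta_rot":[0,0,0]},{"translation":[0,0,0],"delta_rot":[0,0,0]}]' 0 20
python3 -m creep '[{"translation":[0,0.5,0.9],"delta_rot":[0,0,0]},{"translation":[0,1,1.7],"delta_rot":[0,0,0]},{"translation":[0,1,1.7],"delta_rot":[0,0,0]},{"translation":[0,1,1.7],"delta_rot":[0,0,0]},{"translation":[0,0,2],"delta_rot":[0.1,0.002,0]}]'
python3 -m creep '[{"translation":[0,0,3],"delta_rot":[0.106,0.002,0]},{"translation":[0,0,3],"delta_rot":[0.106,0.002,0]},{"translation":[1,-1,2],"delta_rot":[0.106,0.002,0]},{"translation":[3,-1,0],"delta_rot":[0.106,0.002,0]},{"translation":[3,-1,0],"delta_rot":[0,0,0]}]' -1
python3 -m creep '[{"translation":[3,-1,0],"delta_rot":[0,0,0]},{"translation":[3,-1,0],"delta_rot":[0,0,0]},{"translation":[1.7,-0.2,0],"delta_rot":[0,0,0]},{"translation":[0,0,0],"delta_rot":[0,0,0]},{"translation":[0,0,0],"delta_rot":[0,0,0]}]'
python3 - <<'E'
from h import *
q,d=optics.grab_frame("side");cv2.imwrite("pics/side10.png",q[:,:,::-1]);np.save("pics/side10.npy",d)
a=q[170:310,250:410,::-1];cv2.imwrite("pics/side10z.png",cv2.resize(a,None,fx=4.5,fy=4.2,interpolation=cv2.INTER_CUBIC))
R,p=tool();print(p,R.round(3),readout.state()["gripper_width"])
T=np.c_[[0,0,-1],ST.R[:,1],np.cross([0,0,-1],ST.R[:,1])]
print(Ro.from_matrix(T@R.T).as_rotvec())
E
```

```text
time_s: 10.22
ee_pos: [494.1, -68.0, 150.1]
ee_rot: [-90.0, 60.1, -88.9]
force: [-0.9, 0.6, -0.2]
gripper_width: 42.0
time_s: 10.63
ee_pos: [493.5, -28.2, 228.7]
ee_rot: [-90.8, 66.0, -89.2]
force: [0.8, 0.8, -1.3]
gripper_width: 45.6
time_s: 11.05
ee_pos: [565.0, -66.7, 314.5]
ee_rot: [15.0, 89.5, 16.0]
force: [0.4, 0.3, -1.2]
gripper_width: 15.7
time_s: 11.47
ee_pos: [641.0, -84.5, 309.7]
ee_rot: [136.3, 89.9, 137.4]
force: [0.4, 1.0, -0.2]
gripper_width: 0.4
[640.29597474 -84.29470874 310.24865675] [[-0.001 -0.021  1.   ]
 [ 0.001  1.     0.021]
 [-1.     0.001 -0.001]] 0.32724314647081343
[-0.00137817 -0.00110254 -0.00087488]
```

View pics/side10z.png

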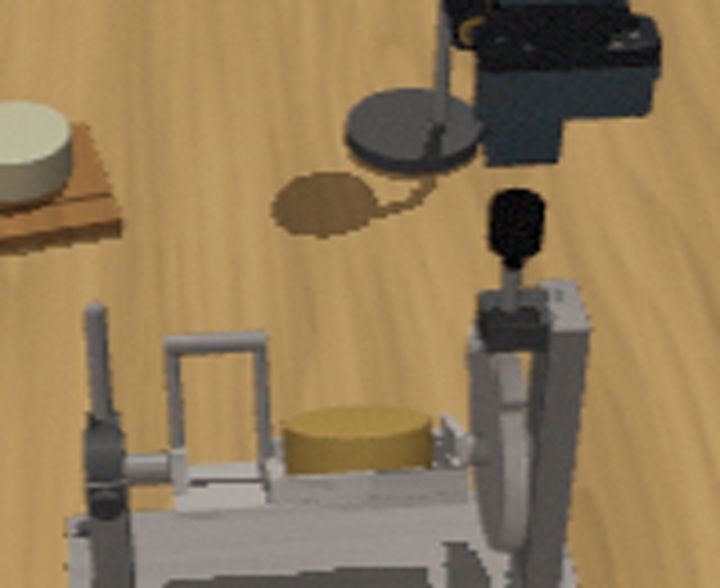

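The tray stays tilted, with the hoop bar at (215,342), and the closed fingers are right over the knob at (517,215). I push down in steps, watching the force.

```bash
python3 -m creep '[{"translation":[0,0,-1.5],"delta_rot":[0,0,0]},{"translation":[0,0,-1],"delta_rot":[0,0,0]},{"translation":[0,0,-0.7],"delta_rot":[0,0,0]},{"translation":[0,0,-0.5],"delta_rot":[0,0,0]},{"translation":[0,0,-0.3],"delta_rot":[0,0,0]}]'
python3 -m creep '[{"translation":[0,0,-0.3],"delta_rot":[0,0,0]},{"translation":[0,0,-0.4],"delta_rot":[0,0,0]},{"translation":[0,0,-0.4],"delta_rot":[0,0,0]},{"translation":[0,0,-0.4],"delta_rot":[0,0,0]},{"translation":[0,0,0],"delta_rot":[0,0,0]}]'
```

```text
time_s: 11.93
ee_pos: [639.9, -84.3, 270.2]
ee_rot: [123.7, 89.9, 124.9]
force: [-1.6, 1.3, 2.2]
gripper_width: 0.1
time_s: 12.35
ee_pos: [640.9, -84.7, 254.4]
ee_rot: [106.5, 89.9, 107.6]
force: [-0.3, -0.3, -0.4]
gripper_width: 0.5
```

```bash
python3 - <<'E'
from h import *
q,d=optics.grab_frame("side")
a=q[170:310,250:410,::-1];cv2.imwrite("pics/side11z.png",cv2.resize(a,None,fx=4.5,fy=4.2,interpolation=cv2.INTER_CUBIC))
E
```

```text
(no output)
```

View pics/side11z.png

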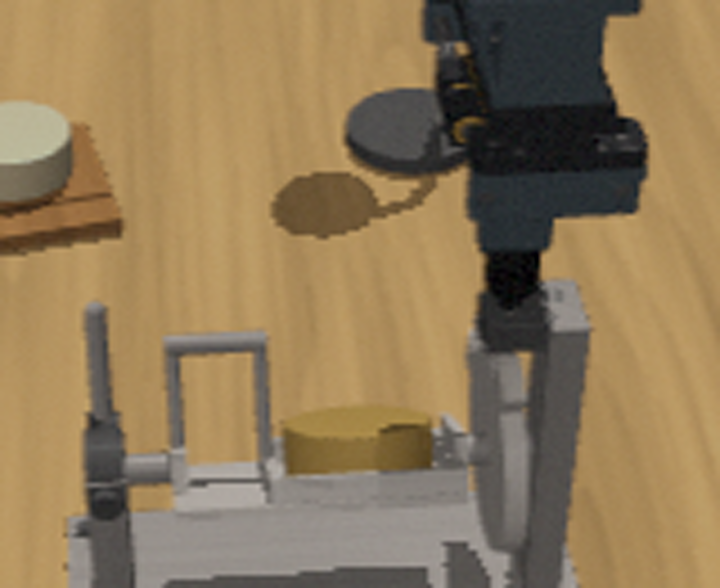

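The knob is now close to the guide at (512,275). I press on until the force rises.

```bash
python3 -m creep '[{"translation":[0,0,-0.2],"delta_rot":[0,0,0]},{"translation":[0,0,-0.2],"delta_rot":[0,0,0]},{"translation":[0,0,0],"delta_rot":[0,0,0]}]'
python3 -m creep '[{"translation":[0,0,-0.2],"delta_rot":[0,0,0]},{"translation":[0,0,-0.2],"delta_rot":[0,0,0]},{"translation":[0,0,0],"delta_rot":[0,0,0]}]'
```

```text
time_s: 12.65
ee_pos: [641.4, -85.0, 254.1]
ee_rot: [3.1, 89.8, 4.2]
force: [-2.6, 0.2, 11.3]
gripper_width: 0.6
time_s: 12.9
ee_pos: [641.6, -85.0, 253.9]
ee_rot: [-3.6, 89.5, -2.4]
force: [-6.6, 0.8, 23.4]
gripper_width: 0.5
```

```bash
python3 -m creep '[{"translation":[0,0,1],"delta_rot":[0,0,0]},{"translation":[0,0,2.5],"delta_rot":[0,0,0]},{"translation":[0,0,3],"delta_rot":[0,0,0]},{"translation":[0,0,1],"delta_rot":[0,0,0]},{"translation":[0,0,0],"delta_rot":[0,0,0]}]'
python3 - <<'E'
from h import *
q,d=optics.grab_frame("side");cv2.imwrite("pics/side12.png",q[:,:,::-1]);np.save("pics/side12.npy",d)
f=lambda a:cv2.resize(a[215:265,345:395],None,fx=7,fy=7,interpolation=cv2.INTER_CUBIC)
cv2.imwrite("pics/cmp12.png",np.hstack([f(cv2.imread("pics/side0.png")),f(q[:,:,::-1])]))
d0=np.load("pics/side0.npy")
for im,n in((cv2.imread("pics/side0.png"),"0"),(q[:,:,::-1],"12")):
    m=(im[215:250,350:380].max(2)<45)
    print(n,m.sum(),[int(r) for r in m.sum(1)])
m=np.zeros((480,640),bool);m[269:273,318:341]=1
P=np.array([dep("side",d,u,v) for v,u in np.argwhere(m)]);P=P[np.linalg.norm(P-np.median(P,0),axis=1)<60]
n=np.linalg.svd(P-P.mean(0))[2][2];n*=np.sign(n[2]);print(n,np.arctan2(n[1],n[2]))
E
```

```text
time_s: 13.32
ee_pos: [642.4, -85.1, 325.1]
ee_rot: [-1.7, 89.6, -0.6]
force: [-0.1, 0.0, -0.7]
gripper_width: 0.6
0 254 [0, 0, 0, 0, 0, 0, 0, 0, 0, 0, 4, 8, 10, 11, 11, 11, 11, 11, 11, 12, 12, 12, 10, 11, 10, 8, 6, 8, 11, 9, 11, 11, 5, 15, 15]
12 226 [0, 0, 0, 0, 0, 0, 0, 0, 0, 0, 4, 8, 10, 11, 11, 11, 11, 11, 12, 11, 12, 11, 10, 11, 10, 7, 6, 8, 9, 7, 7, 4, 1, 12, 11]
[-0.00755856  0.50784148  0.86141738] 0.5326940974053187
```

View pics/cmp12.png

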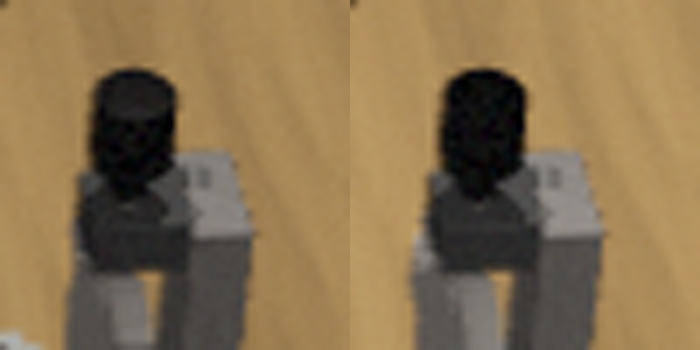

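The knob matches its starting height to the pixel row and the cheese plane is at 0.533 rad, so the pin is home in the side notch. I move to the -y side of the cam lever, fingers closed.

```bash
python3 -m creep '[{"translation":[-3.5,0,0],"delta_rot":[0,0,0]},{"translation":[-3.8,0,0],"delta_rot":[0,0,0]},{"translation":[-3.8,0,0],"delta_rot":[0,0,0]},{"translation":[-3.8,0,0],"delta_rot":[0,0,0]},{"translation":[-3.6,0,0],"delta_rot":[0,0,0]}]'
python3 -m creep '[{"translation":[-3,0.2,-2],"delta_rot":[0,0,0]},{"translation":[0,0,-3],"delta_rot":[0,0,0]},{"translation":[0,0,-3],"delta_rot":[0,0,0]},{"translation":[0,0,-2],"delta_rot":[0,0,0]},{"translation":[0,0,0],"delta_rot":[0,0,0]}]'
python3 -m creep '[{"translation":[0,0,0],"delta_rot":[0,0,0]}]'
python3 - <<'E'
from h import *
q,d=optics.grab_frame("side");cv2.imwrite("pics/side13.png",q[:,:,::-1])
a=q[170:310,210:370,::-1];cv2.imwrite("pics/side13z.png",cv2.resize(a,None,fx=4.5,fy=4.2,interpolation=cv2.INTER_CUBIC))
R,p=tool();print(p,R.round(3))
E
```

```text
time_s: 13.78
ee_pos: [452.9, -84.5, 319.3]
ee_rot: [156.8, 89.7, 158.0]
force: [-1.2, -0.5, 0.9]
gripper_width: 0.1
time_s: 14.2
ee_pos: [421.4, -81.8, 216.4]
ee_rot: [161.6, 89.3, 162.8]
force: [-1.0, 0.4, -0.5]
gripper_width: 0.3
time_s: 14.28
ee_pos: [424.6, -82.5, 220.4]
ee_rot: [155.4, 89.7, 156.5]
force: [0.2, -0.9, 0.5]
gripper_width: 0.6
[425.82208749 -82.75594096 221.77230615] [[-0.001 -0.02   1.   ]
 [ 0.001  1.     0.02 ]
 [-1.     0.001 -0.001]]
```

View pics/side13z.png

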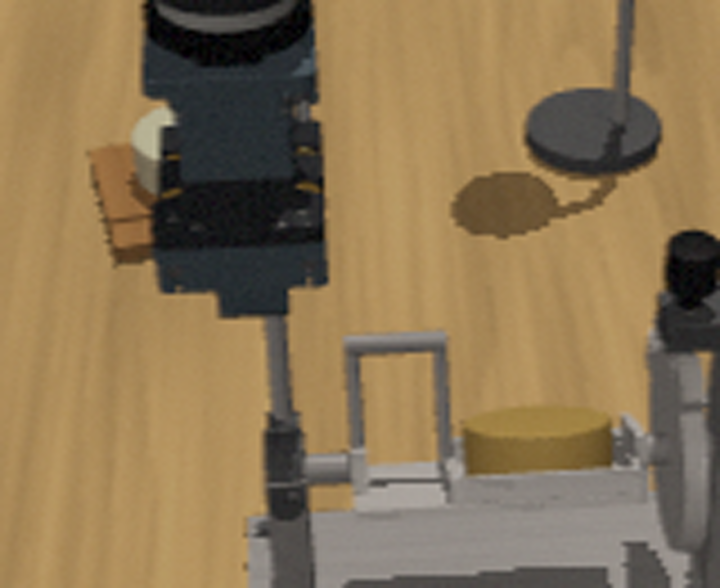

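The fingers at (252,315) are on the -y side of the lever (277,350). I shift 3 mm in x, descend, then sweep.

```bash
python3 -m creep '[{"translation":[0.2,0,-2],"delta_rot":[0,0,0]},{"translation":[0.1,0,-2],"delta_rot":[0,0,0]},{"translation":[0,0,-1.7],"delta_rot":[0,0,0]},{"translation":[0,0,-1],"delta_rot":[0,0,0]},{"translation":[0,0,0],"delta_rot":[0,0,0]}]'
python3 -m creep '[{"translation":[0,0.8,0],"delta_rot":[0,0,0]},{"translation":[0,0.8,0],"delta_rot":[0,0,0]},{"translation":[0,0.9,0],"delta_rot":[0,0,0]},{"translation":[0,0.7,-0.2],"delta_rot":[0,0,0]},{"translation":[0,0.6,-0.2],"delta_rot":[0,0,0]}]'
```

```text
time_s: 14.75
ee_pos: [428.6, -82.7, 154.3]
ee_rot: [143.2, 89.8, 144.4]
force: [0.8, -0.6, 0.8]
gripper_width: 0.5
time_s: 15.17
ee_pos: [429.8, -44.1, 152.3]
ee_rot: [-3.6, 89.8, -2.4]
force: [-0.3, -2.4, 3.6]
gripper_width: 0.5
```

```bash
python3 -m creep '[{"translation":[0,0.7,-0.4],"delta_rot":[0,0,0]},{"translation":[0,0.7,-0.5],"delta_rot":[0,0,0]},{"translation":[0,0.6,-0.5],"delta_rot":[0,0,0]},{"translation":[0,0.6,-0.6],"delta_rot":[0,0,0]},{"translation":[0,0,0],"delta_rot":[0,0,0]}]'
python3 - <<'E'
from h import *
q,d=optics.grab_frame("side")
a=q[170:310,210:370,::-1];cv2.imwrite("pics/side14z.png",cv2.resize(a,None,fx=4.5,fy=4.2,interpolation=cv2.INTER_CUBIC))
E
```

```text
time_s: 15.58
ee_pos: [428.3, -17.7, 129.7]
ee_rot: [134.4, 89.9, 135.6]
force: [0.4, -0.1, 1.0]
gripper_width: 0.3
```

View pics/side14z.png

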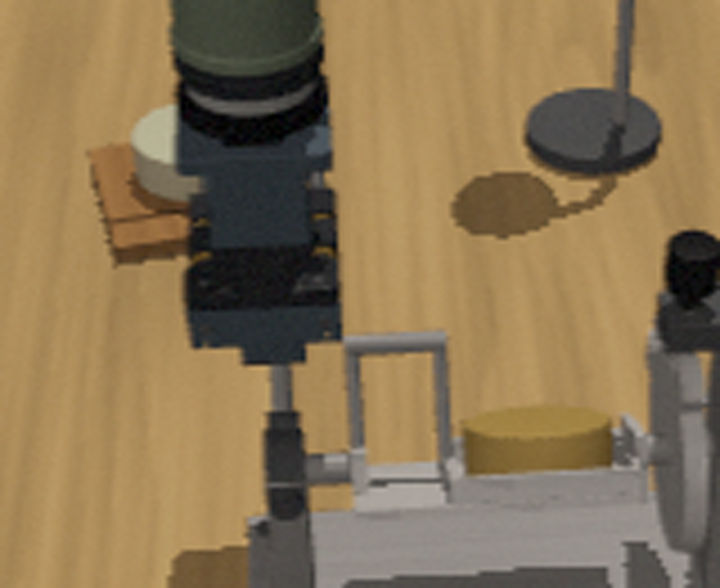

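The lever is following, seen under the fingers at (281,385). The gripper's body is 4 mm or more clear of the hoop. I continue down.

```bash
python3 -m creep '[{"translation":[-0.2,0.4,-0.5],"delta_rot":[0,0,0]},{"translation":[0,0.4,-0.5],"delta_rot":[0,0,0]},{"translation":[0,0.2,-0.4],"delta_rot":[0,0,0]},{"translation":[0,0.1,-0.3],"delta_rot":[0,0,0]},{"translation":[0,0,0],"delta_rot":[0,0,0]}]'
python3 -m creep '[{"translation":[0,0,-0.2],"delta_rot":[0,0,0]},{"translation":[0,0,0],"delta_rot":[0,0,0]},{"translation":[0,0,0],"delta_rot":[0,0,0]}]'
```

```text
time_s: 16.05
ee_pos: [426.3, -7.4, 113.4]
ee_rot: [130.8, 89.9, 131.9]
force: [-0.1, 0.2, -0.3]
gripper_width: 0.3
time_s: 16.3
ee_pos: [426.5, -7.3, 112.6]
ee_rot: [106.9, 89.9, 108.1]
force: [-1.1, 0.4, 6.3]
gripper_width: 0.7
```

```bash
python3 -m creep '[{"translation":[0,0,-0.2],"delta_rot":[0,0,0]},{"translation":[0,0,0],"delta_rot":[0,0,0]},{"translation":[0,0,0],"delta_rot":[0,0,0]}]'
python3 -m creep '[{"translation":[0,0,-0.2],"delta_rot":[0,0,0]},{"translation":[0,0,0],"delta_rot":[0,0,0]},{"translation":[0,0,0],"delta_rot":[0,0,0]}]'
```

```text
time_s: 16.55
ee_pos: [426.6, -7.3, 112.0]
ee_rot: [86.4, 89.9, 87.5]
force: [-5.2, 2.0, 17.7]
gripper_width: 0.8
time_s: 16.8
ee_pos: [426.8, -7.2, 111.5]
ee_rot: [64.6, 89.9, 65.7]
force: [-9.1, 2.0, 30.4]
gripper_width: 0.7
```

The lever is against its stop, with force rising to 30 N and almost no travel. I lift off and look.

```bash
python3 -m creep '[{"translation":[0,0,1],"delta_rot":[0,0,0]},{"translation":[0,0,3],"delta_rot":[0,0,0]},{"translation":[0,0,3.5],"delta_rot":[0,0,0]},{"translation":[0,0,3.5],"delta_rot":[0,0,0]},{"translation":[0,0,3.5],"delta_rot":[0,0,0]}]'
python3 -m creep '[{"translation":[-2,1,3.5],"delta_rot":[0,0,0]},{"translation":[-2,3,1],"delta_rot":[0,0,0]},{"translation":[-2,3,0],"delta_rot":[0,0,0]},{"translation":[0,3.5,0],"delta_rot":[0,0,0]},{"translation":[0,3.5,0],"delta_rot":[0,0,0]}]'
python3 -m creep '[{"translation":[0,0,0],"delta_rot":[0,0,0]},{"translation":[0,0,0],"delta_rot":[0,0,0]},{"translation":[0,0,0],"delta_rot":[0,0,0]}]'
python3 - <<'E'
from h import *
np.set_printoptions(precision=1,suppress=True)
q,d=optics.grab_frame("side");cv2.imwrite("pics/side15.png",q[:,:,::-1]);np.save("pics/side15.npy",d)
a=q[205:345,250:400,::-1];cv2.imwrite("pics/side15z.png",cv2.resize(a,None,fx=4.2,fy=4.2,interpolation=cv2.INTER_CUBIC))
q,d=optics.grab_frame("top");cv2.imwrite("pics/top15.png",q[:,:,::-1])
a=q[155:300,285:435,::-1];a=cv2.convertScaleAbs(a,alpha=1.5);cv2.imwrite("pics/top15z.png",cv2.resize(a,None,fx=4,fy=4,interpolation=cv2.INTER_CUBIC))
E
```

```text
time_s: 17.22
ee_pos: [426.0, -7.4, 254.4]
ee_rot: [120.6, 89.9, 121.7]
force: [0.4, 0.3, 0.2]
gripper_width: 0.6
time_s: 17.63
ee_pos: [365.4, 133.4, 298.7]
ee_rot: [65.8, 89.9, 66.9]
force: [0.4, -0.3, -0.3]
gripper_width: -0.0
time_s: 17.88
ee_pos: [366.5, 131.9, 297.7]
ee_rot: [160.5, 89.9, 161.7]
force: [-0.3, -0.9, -0.3]
gripper_width: 0.5
```

View pics/side15z.png

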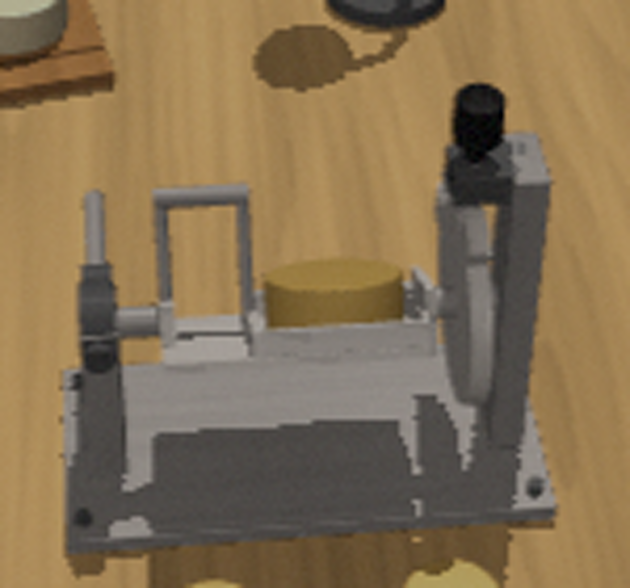

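View pics/top15z.png

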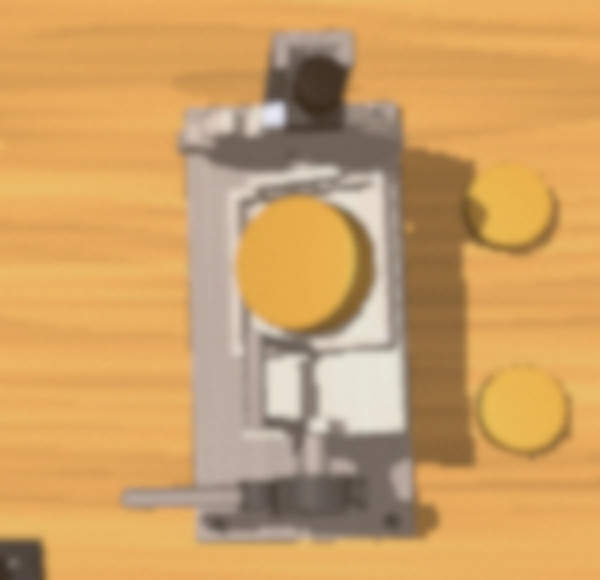

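View pics/side15.png

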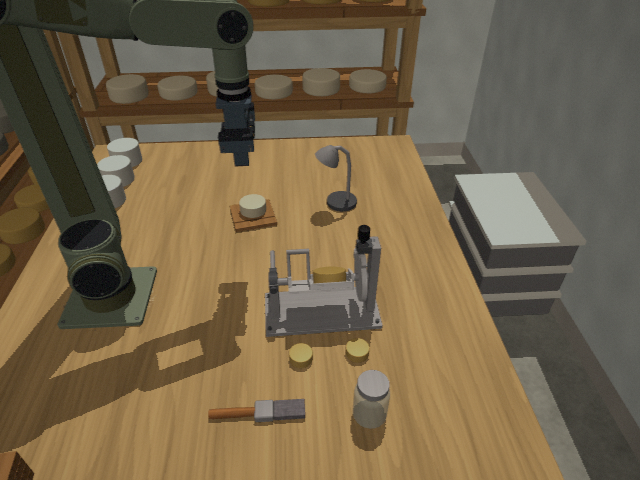

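The lever now points to +y (top zoom, tip at (126,498)), the tray is tilted with the cheese in it, and the knob is down. Last numeric check:

```bash
python3 - <<'E'
from h import *
np.set_printoptions(precision=1,suppress=True)
t,e=tri((272,250.8),(316,279));print("tip",t,e,"ideal",ST(-120,108,115))
h=ST(-120,34,115);v=t-h;print("lever joint est",np.arctan2(v[1],v[2])-.26)
d=np.load("pics/side15.npy");D=d
for v in range(252,268,3):print(dep("side",d,272,v))
for n in("0","15"):
    im=cv2.imread(f"pics/side{n}.png");m=(im[215:250,350:380].max(2)<45);print([int(r) for r in m.sum(1)])
m=np.zeros((480,640),bool);m[269:273,318:341]=1
P=np.array([dep("side",d,u,v) for v,u in np.argwhere(m)]);P=P[np.linalg.norm(P-np.median(P,0),axis=1)<60]
n=np.linalg.svd(P-P.mean(0))[2][2];n*=np.sign(n[2]);print("tilt",np.arctan2(n[1],n[2]))
# cheese top centre in top view
im=cv2.imread("pics/top15.png");c=(285+298/4-.4,155+263/4-.4)
th=.524;ctr=ST(15,(-12+34)*np.sin(th),115+22*np.cos(th));print("cheese top centre expected",ctr,proj("top",ctr),"seen",c,onz("top",*c,ctr[2]))
a=cv2.imread("pics/side0.png").astype(int);b=cv2.imread("pics/side15.png").astype(int)
for nm,(x0,y0,x1,y1) in dict(jar=(345,365,400,430),brush=(200,395,310,425),spare=(228,190,280,232),lamp=(312,140,362,212)).items():print(nm,abs(a-b)[y0:y1,x0:x1].mean().round(1))
E
```

```text
tip [429.7  21.3 116. ] 1.6729554223788832 ideal [428.4  18.6 115. ]
lever joint est 1.2971376512195107
[429.3   9.5 122.1]
[429.3  -1.2 121.4]
[429.4 -12.2 121.1]
[429.5 -25.1 122.5]
[429.5 -34.  120.6]
[429.7 -47.3 122.8]
[0, 0, 0, 0, 0, 0, 0, 0, 0, 0, 4, 8, 10, 11, 11, 11, 11, 11, 11, 12, 12, 12, 10, 11, 10, 8, 6, 8, 11, 9, 11, 11, 5, 15, 15]
[0, 0, 0, 0, 0, 0, 0, 0, 0, 0, 4, 8, 10, 11, 11, 11, 11, 11, 12, 12, 12, 12, 10, 11, 10, 8, 6, 8, 11, 9, 10, 12, 4, 15, 14]
tilt 0.5366362004557058
cheese top centre expected [565.3 -75.7 134. ] [357.8 220.9] seen (359.1, 220.35) [566.6 -78.8 134. ]
jar 2.3
brush 2.4
spare 2.4
lamp 2.4
```

All checks agree, so I hand in.

```bash
python3 -c "
from workcell import env
print(env.job_done())"
```

```text
the job is handed in; nothing more can be done
None
```

The stand is pinned at the side notch on the lamp's side and clamped, and I handed the job in at about 18 s. No verdict was reported.

**What I did**
1. I pulled the pin up about 28 mm.
2. I swung the tray by its hoop towards the lamp (+y).
3. I pressed the pin down until the force reached about 23 N with no further travel.
4. I swept the cam lever down until it met its stop at about 30 N.
5. I then backed the arm well clear.

**Last checks**
- **Tray tilt:** about 0.53 rad, from the plane of the cheese top; the notch is at 0.524.
- **Pin:** the knob is at the same image row as at the start, when the pin was home.
- **Lever:** about 1.30 rad, with the rod lying level in the depth image.
- **Cheese:** about 3 mm from the expected middle of the tray.
- **Jar, brush, spare cheese and lamp:** unchanged in the side view. I did not compare the board separately, but nothing went near it.

**What disagreed**
- **Fingertip height:** the fingertips sat roughly 25 mm higher than the reported tool position implies. The first knob grasp held only its top edge, and the first try at the hoop closed above the bar. I corrected for this from the pictures.
- **Hoop legs:** mid-swing they gave about 0.50 rad of tilt, against 0.53 from the cheese plane. Both are within tolerance.

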